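# Slide the seasoning tin home under the gravity catch

## Robot

A 6-joint arm with a two-finger parallel gripper is mounted at the origin on the work surface. World frame = base frame: x ahead of the robot, y to its left, z up, the work surface at z = 0. Lengths are in m, angles in rad, forces in N, time in s.
With the tool pointing down it reaches from about 0.25 to 0.775 m from the base axis. Payload 4 kg.
Tool frame: the origin (TCP) lies at the very end of the fingers, on their centre line; the grasp point (between the pads) lies 19 mm behind it (robot.hold_point_z is the distance from the TCP to the grasp point, in m); z points along the fingers, y is the line along which they close (so a half turn about z gives the same grasp; the last joint's range is limited). The gripper opens to 94 mm and grips with 3 to 60 N. Pads are 16 mm wide; open, the fingers measure 119 mm over their backs; the gripper's body (75 mm by 177 mm) begins 78 mm behind the grasp point.
Start: joints at [1.005, 0.087, 1.371, -0, 1.684, -0.103], TCP at [0.246, 0.492, 0.206] pointing down, gripper open.
Joint ranges: [-3.1, 3.1], [-0.76, 2.03], [0.27, 2.55], [-1.08, 4.22], [0.17, 2.65], [-2.57, 2.57]. Speed limits (rad/s): [2.79, 2.79, 3.14, 3.14, 3.14, 3.14].

## Interface

Orientations are given as [roll, pitch, yaw] about the fixed x, y, z axes, in that order (R = Rz(yaw) Ry(pitch) Rx(roll)).
In Python, from bench import robot gives the robot as it stands.
- The arm moves only by the tool carry_out, never from a script. Its argument "steps" is a list of rows, each a list of 3 entries, a list of its own where there are three numbers: the shift along the tool's x, y, z in m, then the turn about the tool's z in units of 10 degrees (1.0 is 10 degrees), then the closure, from -1 (fully open) to 1 (shut). In form: [[[tx, ty, tz], roll, jaw], ...]. A call has 1 to 10 rows; each row is the pose to reach, as a shift and turn from the pose commanded when the call began, along the tool's axes at that moment; what a row does not reach only later rows make up. A row lasts 1/8 s, in which the tool goes at most 62.5 mm and 10.7 degrees, less where a joint would pass 70% of its speed; a pose out of reach is approached as far as the arm can. A call with a gripper value outside its range is refused whole. The fingers move at their own pace and stop on an object; the grip force is fixed at half the most. Time passes only in rows, so rows that repeat a pose let the fingers close. It gives the time, the measured TCP pose, the force, the opening and the grip force at its end, in the units of the state.
- robot.get_obs(): the state, without advancing time (a new reading comes with each control period).
- robot.snapshot(name): name is "scene" or "side" or "wrist"; returns a dict with "image" (400x640x3 uint8, red, green, blue), "z_map" (400x640 float32, m along the optical axis (not along the pixel's ray), 0 where there is no reading), "mtx" (3x3 intrinsics, pixels), "R" (3x3) and "t" (3): a world point X has camera coordinates R X + t. Camera axes: x right, y down, z forward; pixel columns grow to the right and rows downward; lengths in m; the calibration is good to about 2 mm. A picture is of the moment at which its call begins.
- robot.close_job(): hands the job in; it is judged then, once.
The state is a dict: "time": time; "joint_positions": joint angles; "qvel": joint speeds; "joint_torque": joint torques, N m; "tool_pos": TCP position; "ee_rot": TCP orientation; "wrist_force": force on the tool from outside, world axes, zero at the start; "wrist_torque": the same for the moment, N m; "width": finger opening in m; "finger_force": force on a finger pad.
Only numpy, scipy, OpenCV 4.12 (cv2) and the standard library are available. Lean on these libraries where they do the work, as an engineer would, in place of code of your own. Each camera call takes 0.05 s, during which the arm holds its last target. There are 200 camera calls.

## Task

Pick the red-lidded seasoning tin up by its black handle, set it on the open front of the counter holder and slide it in lengthwise so that its own front edge lifts the yellow gravity catch, pushing gently against the sprung buffer until the catch drops behind the tin; then let go and leave the tin held there. Do not touch the holder or its catch with the gripper, do not force the tin against guides, catch or buffer (stay under 25 N), and leave the blue-lidded tin, the skewer cup and the sauce bottle where they are.

Things in the scene. Friction and masses are not known exactly. Their poses are not given: they have to be found in the camera images.
- red_tin_mid (a point): steel tin with a fixed red lid, 100 (x) x 80 (y) mm, lid top 45 mm above the underside, lid edge 9 mm thick. On the lid's middle a black upright fin as handle: 12 mm thick (x), 32 mm long (y), from 45 to 77 mm above the underside. Weighs about 0.3 to 0.55 kg. The part to load. Point: on the vertical centre line, 38.5 mm above the underside; x lengthwise, z up; both ends alike.
- blue_tin_mid (a point): steel tin with a fixed blue lid, 100 (x) x 80 (y) mm, lid top 45 mm above the underside, lid edge 9 mm thick. On the lid's middle a black upright fin as handle: 12 mm thick (x), 32 mm long (y), from 45 to 77 mm above the underside. A bystander; leave it. Point: on the vertical centre line, 38.5 mm above the underside; x lengthwise, z up; both ends alike.
- skewer_cup: white cup, 68 mm across, 90 mm high, with bamboo skewers standing to 190 mm; a bystander. Origin at the centre of its underside.
- sauce_bottle: orange sauce bottle, 56 mm across, 150 mm high; a bystander. Origin at the centre of its underside.
- holder: floor plate (dark steel, 124 mm wide, 4 mm thick, x -235 to +95 mm) of a slide-in holder fixed to the counter. x = direction the tin is pushed in (away from the robot), y left, z up. Origin on the middle line at counter level, below the nominal centre of a caught tin. The room above the tin's middle (y within 20 mm) stays free.
- bay: the holder's aluminium guides with lips, the catch and the sprung buffer, fixed on the floor plate; same origin and axes as holder. Grey catch bracket on its left (y 49 to 58 mm, up to 82 mm high, x -129 to -23).
- load_spot (a point): point on the holder's floor plate (4 mm above the counter), at holder x = -183 mm: the open front, where the tin can be set down lengthwise with its centre here, its front end about 8 mm clear of the catch. From x = -134 mm a flared mouth, 30 mm high, narrows from about 120 mm towards the guides.
- bay_mouth (a point): point on the floor plate at holder x = -85 mm, where the flare ends and straight guides begin: 86 mm apart (3 mm play each side of the lid), 53 mm high. From x = -25 mm on, lips 8 mm wide reach over the tin's edges, so it can only slide in level, not drop in.
- home_spot (a point): point on the floor plate below the nominal centre of a caught tin. Catch and buffer sit together on a depth setting made by eye: both stand up to 17 mm short of or beyond nominal along x. This is not measured, so the tin's caught centre lies up to 17 mm either side of this point and must be found by feel. The setting does not move under load.
- bay_end (a point): nominal face centre of the black sprung buffer (60 mm wide plate) at the bay's end, 48 mm beyond home_spot; the true face is up to 17 mm nearer or deeper. It meets the tin with 5 N; about 10 mm further in, at about 13 N, the catch falls; it bottoms hard after 13.5 mm at about 16 N (plus sliding friction). Once the tin is let go it pushes it back against the catch.
- catch (a joint): yellow catch arm at y 24 to 34 mm, hung from a pivot 70 mm up (nominal x -100 mm), sloping in and down to a nose (x -50 mm, 34 mm up) that blocks the way out. 0 rad = hanging down, grows as lifted. The lid's edge meets it about 120 mm before the caught place, lifts it to about 0.32 rad with 1 to 2 N; it rides on the lid and falls to 0 once the rear edge is past.
Things that resemble listed ones, but are neither listed nor needed, are in the scene too. What is shaped like the part that bears red_tin_mid but pink, purple or white is not meant.

How it is judged:
On the way, in this order (a step that is already met when the one before it is completed fails the run):
1. the red tin is lifted off the counter (height (world z) of red_tin_mid above 0.0505 m), for 0.1 s.
2. the tin, pushed in level along the guides, has lifted the catch (value of joint catch above 0.2 rad and x of red_tin_mid in the frame of holder between -0.145 and 0.03 m and angle between red_tin_mid's own z axis and vertical below 0.12 rad), for 0.2 s.
3. the catch has dropped behind the tin (value of joint catch below 0.06 rad and x of red_tin_mid in the frame of holder between -0.024 and 0.03 m and y of red_tin_mid in the frame of holder between -0.007 and 0.007 m and height (world z) of red_tin_mid below 0.047 m and angle between red_tin_mid's own z axis and vertical below 0.06 rad), for 0.2 s.
At the end, for the whole second after the job is handed in: The red tin sits flat in the holder (tilt under 0.06 rad, on the middle line within 7 mm, its centre 24 mm short to 30 mm beyond nominal), the catch hangs down behind it (below 0.06 rad), and it is let go and at rest (all of step 3 and linear speed of red_tin below 0.01 m/s and contact force between the fingers and red_tin below 0.1 N); the robot touches nothing.
It fails at once if the tin is forced against the bay's guides, its catch or its buffer (over 25 N) (contact force between red_tin and bay above 25 N).
It fails at once if the robot touches the holder or its catch (over 2 N) (contact force between any of the fingers, the arm and holder above 2 N or contact force between any of the fingers, the arm and bay above 2 N).
It fails at once if a bystander is moved by more than 20 mm (distance of any of blue_tin_mid, skewer_cup, sauce_bottle from where it was at the start of the episode above 0.02 m).
It also fails if it takes over 64 s, if anything falls off the work surface, if the arm or the gripper's body presses on something with over 40 N, if the wrist force passes 120 N, or if a joint passes its speed limit or range.

## Working session

There is one attempt and no reset: what is moved stays moved. The work goes in short steps, Python scripts to look and compute and a tool call to move; the robot and the scene stay as the last step left them, time stands still between calls to the robot, and variables do not carry over. Pictures are saved under pics/ and viewed, at most 10 in all, crops included, and the job is handed in when it is done.

Besides the shell and the picture viewer there is one more tool, called after ">>>" as name(argument=value, ...) on one line, values as JSON. carry_out: Moves the arm, as the interface text tells. Its arguments: {"type":"object","properties":{"steps":{"type":"array","items":{"type":"array"}}},"required":["steps"]}

```bash
ls; mkdir -p pics; python3 - <<'E'
from bench import robot
import cv2,numpy as np
o=robot.get_obs(); print({k:np.round(v,3).tolist() for k,v in o.items()})
for n in("scene","side"):
    s=robot.snapshot(n); np.savez(f"{n}0.npz",**s); cv2.imwrite(f"pics/{n}0.png",s["image"][:,:,::-1])
    print(n,s["mtx"].round(1).tolist(),(-s["R"].T@s["t"]).round(3),s["R"].round(2).tolist())
E
```

```text
pics
{'time': 0.0, 'joint_positions': [1.005, 0.088, 1.372, 0.0, 1.684, -0.103], 'qvel': [-0.001, 0.0, 0.001, 0.0, -0.001, -0.001], 'joint_torque': [-0.001, -34.017, -30.243, 0.072, 0.033, -0.0], 'tool_pos': [0.245, 0.492, 0.204], 'ee_rot': [-3.139, -0.0, 2.679], 'wrist_force': [1.595, -0.399, -0.401], 'wrist_torque': [0.022, 0.049, 0.052], 'finger_force': 0.0, 'width': 0.094}
scene [[403.3, 0.0, 322.0], [0.0, 403.3, 207.1], [0.0, 0.0, 1.0]] [ 1.319 -0.086  0.587] [[0.19, 0.98, -0.01], [0.55, -0.12, -0.83], [-0.81, 0.15, -0.56]]
side [[519.0, 0.0, 323.7], [0.0, 519.0, 191.4], [0.0, 0.0, 1.0]] [-0.227  1.015  1.088] [[-0.77, -0.63, 0.02], [-0.41, 0.47, -0.78], [0.48, -0.61, -0.62]]
```

View pics/scene0.png

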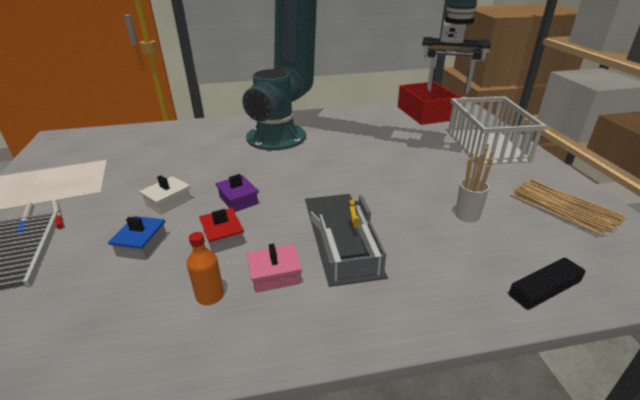

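View pics/side0.png

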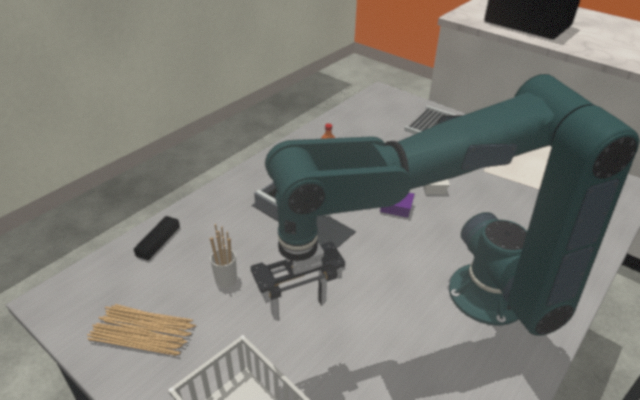

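The scene view shows these candidates:
- Red tin at (221,226). This is the one with the black fin that matches the description.
- Look-alike tins: pink (275,266), purple (238,190), white (165,192) and blue (138,235).
- Other red things: the box at (430,100) and the bottle cap at (196,239).

The holder is at (345,235), with its open front toward the robot at about (330,200) and the yellow catch at (354,213). In the side view the arm hides the tins and most of the holder.

```bash
cat > h.py <<'E'
import numpy as np,cv2
def cloud(s):
    v,u=np.mgrid[:400,:640]; z=s["z_map"]; K=s["mtx"]
    c=np.stack([(u-K[0,2])/K[0,0]*z,(v-K[1,2])/K[1,1]*z,z],-1)
    return (c-s["t"])@s["R"]
def ray(s,uv,h):
    uv=np.atleast_2d(uv).astype(float)
    d=np.c_[uv,np.ones(len(uv))]@np.linalg.inv(s["mtx"]).T@s["R"]; o=-s["R"].T@s["t"]
    return (o+d*((h-o[2])/d[:,2])[:,None])
def hsv(s): return cv2.cvtColor(s["image"],cv2.COLOR_RGB2HSV)
def rect(P):
    c,(w,h),a=cv2.minAreaRect((P[:,:2]*1000).astype(np.float32)); return np.round(c,1),round(w,1),round(h,1),round(a,1)
E
python3 - <<'E'
from h import *
s=dict(np.load("scene0.npz")); P=cloud(s); H=hsv(s); v,u=np.mgrid[:400,:640]
def box(a,b,c,d): return (u>=a)&(u<=b)&(v>=c)&(v<=d)
red=((H[...,0]<6)|(H[...,0]>174))&(H[...,1]>150)&box(195,250,205,255)
# top face only
m=red&(abs(P[...,2]-.045)<.0035); print("red top",rect(P[m]),m.sum(), "zmed",np.median(P[m][:,2]))
blk=(H[...,2]<60)&box(205,235,205,228); Q=P[blk&(P[...,2]>.05)]; print("fin",rect(Q),len(Q),Q[:,2].max(),Q[:,:2].mean(0))
b=box(300,390,190,285)
pl=b&(abs(P[...,2]-.004)<.003)&(H[...,2]<95); print("plate",rect(P[pl]),pl.sum())
y=b&(H[...,0]>18)&(H[...,0]<35)&(H[...,1]>140); print("catch",P[y].min(0),P[y].max(0),y.sum())
for n,c in dict(orange=box(185,225,235,305)&(H[...,1]>150),purple=box(215,260,172,208)&(H[...,1]>100),pink=box(245,305,243,290)&(H[...,1]>60)).items():
    q=P[c&(P[...,2]>.02)]; print(n,rect(q),q[:,2].max())
im=cv2.resize(s["image"][165:305,170:400,::-1],None,fx=3.4,fy=3.4,interpolation=cv2.INTER_CUBIC); cv2.imwrite("pics/c1.png",im)
E
```

```text
red top (array([ 544.1, -176.7]), 102.2, 78.2, 14.8) 695 zmed 0.043132819031104726
fin (array([ 545.4, -177. ]), 12.8, 28.9, 15.3) 152 0.07700513833867077 [ 0.54791012 -0.1761903 ]
plate (array([586.1,  95.1]), 122.4, 332.4, 89.4) 2190
catch [0.45295186 0.11960734 0.0006132 ] [0.61627081 0.1496095  0.0765084 ] 144
orange (array([ 953.4, -164.6]), 743.1, 75.7, 6.3) 0.5870799606961493
purple (array([823.8, -91. ]), 984.7, 97.9, 6.3) 0.5870799606961493
pink (array([986. , -54.1]), 660.5, 100.2, 3.2) 0.5870799606961493
```

View pics/c1.png

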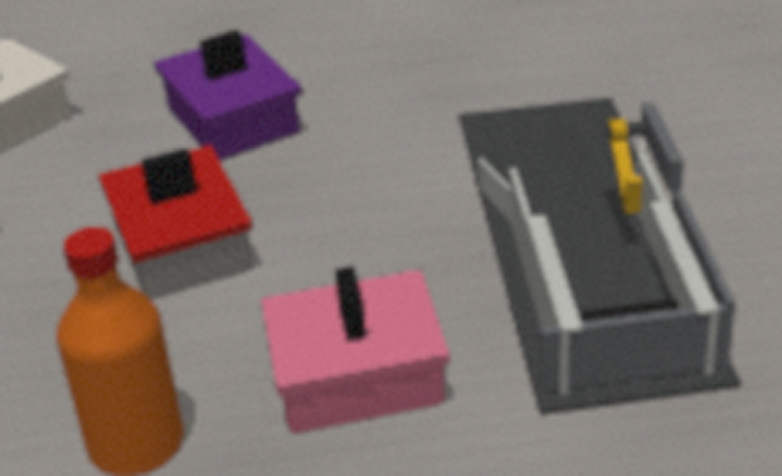

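The crop confirms the choice. The red tin with its fin at crop (168,175) stands between the purple tin, the pink tin and the bottle. The holder's catch is yellow at crop (625,165).

```bash
cat >> h.py <<'E'
def delta(o,target,yaw):
    from scipy.spatial.transform import Rotation as R
    r=R.from_euler("xyz",o["ee_rot"]); d=r.inv().apply(np.array(target)-o["tool_pos"])
    t=np.degrees(o["ee_rot"][2])-yaw; return np.round(d,4),round(((t+180)%360-180)/10,3)
E
python3 - <<'E'
from h import *
from bench import robot
s=dict(np.load("scene0.npz")); P=cloud(s); H=hsv(s); v,u=np.mgrid[:400,:640]
P[s["z_map"]==0]=np.nan
def box(a,b,c,d): return (u>=a)&(u<=b)&(v>=c)&(v<=d)
def rep(n,c):
    q=P[c&(P[...,2]>.012)&(P[...,2]<.25)]; print(n,rect(q),q[:,2].max())
rep("bottle",box(185,225,235,305)&(H[...,1]>150)&(H[...,0]>4)&(H[...,0]<20))
rep("purple",box(215,260,172,208)&(H[...,1]>100)); rep("pink",box(245,305,243,290)&(H[...,1]>60))
rep("cup+skew",box(452,492,140,222)&(P[...,0]>.3)); rep("cupwhite",box(455,490,183,221))
b=box(300,390,190,285)
pl=b&(abs(P[...,2]-.004)<.003)&(H[...,2]<95)
print(cv2.boxPoints(cv2.minAreaRect((P[pl][:,:2]*1000).astype(np.float32))).round(1).tolist())
# front-plate edges: per-row left edge, ray to z=.004
m=pl.astype(np.uint8); L=[(np.where(m[r])[0].min(),r) for r in range(200,272)]
w=ray(s,L,.004); print("right edge fit",np.polyfit(w[:,0],w[:,1],1),"front x",np.percentile(P[pl][:,0],[.5,99.5]))
g=P[b&(P[...,2]>.045)&(P[...,2]<.06)]; print("guides",rect(g))
o=robot.get_obs(); print(delta(o,[.545,-.177,.24],105))
E
```

```text
bottle (array([ 734.9, -200.8]), 37.1, 52.7, 3.3) 0.13604654338519143
purple (array([ 409.8, -133.1]), 143.5, 85.2, 16.2) 0.07142999223608935
pink (array([697.4, -70.1]), 82.6, 99.3, 4.1) 0.07590458149327693
cup+skew (array([462.5, 505.8]), 66.3, 353.8, 54.6) 0.1872455363503318
cupwhite (array([579.4, 423.2]), 66.0, 66.8, 19.2) 0.10569272044966996
[[419.29998779296875, 35.599998474121094], [751.7000122070312, 32.29999923706055], [752.9000244140625, 154.60000610351562], [420.5, 158.0]]
right edge fit [-0.02827456  0.05325978] front x [0.42187618 0.75068667]
guides (array([650.6,  95.2]), 116.4, 182.2, 89.8)
(array([-0.5667, -0.4647, -0.0348]), np.float64(4.848))
```

>>> carry_out(steps=[[[0, 0, -0.035], 0, -1], [[-0.567, -0.465, -0.035], 4.85, -0.2], [[-0.567, -0.465, -0.035], 4.85, -0.2], [[-0.567, -0.465, -0.035], 4.85, -0.2], [[-0.567, -0.465, -0.035], 4.85, -0.2], [[-0.567, -0.465, -0.035], 4.85, -0.2], [[-0.567, -0.465, -0.035], 4.85, -0.2], [[-0.567, -0.465, -0.035], 4.85, -0.2], [[-0.567, -0.465, -0.035], 4.85, -0.2], [[-0.567, -0.465, -0.035], 4.85, -0.2]])

```text
time: 1.35
tool_pos: [0.4758, -0.0232, 0.2401]
ee_rot: [3.142, -0.001, 1.832]
wrist_force: [1.3, 0.2, -0.2]
width: 0.0568
finger_force: 0.0
```

```bash
python3 - <<'E'
from h import *
from bench import robot
o=robot.get_obs(); print(o["tool_pos"],o["ee_rot"],o["width"]); print(delta(o,[.545,-.177,.24],105))
E
```

```text
[ 0.47576208 -0.02317207  0.24013764] [ 3.14157304e+00 -5.08711345e-04  1.83201085e+00] 0.05683173204784118
(array([-1.665e-01,  2.720e-02,  1.000e-04]), np.float64(-0.003))
```

>>> carry_out(steps=[[[-0.06, 0.01, 0], 0, -0.2], [[-0.12, 0.02, 0], 0, -0.2], [[-0.166, 0.027, 0], 0, -0.2], [[-0.166, 0.027, 0], 0, -0.2], [[-0.166, 0.027, 0], 0, -0.2]])

```text
time: 1.98
tool_pos: [0.5441, -0.174, 0.2399]
ee_rot: [-3.141, -0.002, 1.832]
wrist_force: [-0.2, -0.7, 0.4]
width: 0.0565
finger_force: 0.0
```

```bash
python3 - <<'E'
from h import *
from bench import robot
o=robot.get_obs(); print(o["tool_pos"],o["ee_rot"],o["width"])
s=robot.snapshot("wrist"); np.savez("w1.npz",**s); cv2.imwrite("pics/w1.png",s["image"][:,:,::-1]); print((-s["R"].T@s["t"]).round(3),s["R"].round(2).tolist())
P=cloud(s);H=hsv(s)
red=((H[...,0]<6)|(H[...,0]>174))&(H[...,1]>150)&(abs(P[...,2]-.045)<.004)&(s["z_map"]>0); print(red.sum(),rect(P[red]))
blk=(H[...,2]<60)&(P[...,2]>.065)&(P[...,2]<.085)&(s["z_map"]>0);print(blk.sum(),rect(P[blk]),np.median(P[blk],0))
E
```

```text
[ 0.54412437 -0.17397389  0.23990664] [-3.14074269e+00 -1.52383036e-03  1.83238549e+00] 0.05650168452795119
[ 0.525 -0.104  0.419] [[0.97, 0.26, -0.0], [0.25, -0.93, 0.25], [0.06, -0.24, -0.97]]
3825 (array([ 540.6, -177.7]), 98.5, 78.5, 15.0)
682 (array([ 480.4, -142.9]), 447.2, 148.5, 36.8) [ 0.38623277 -0.15275546  0.07650204]
```

View pics/w1.png

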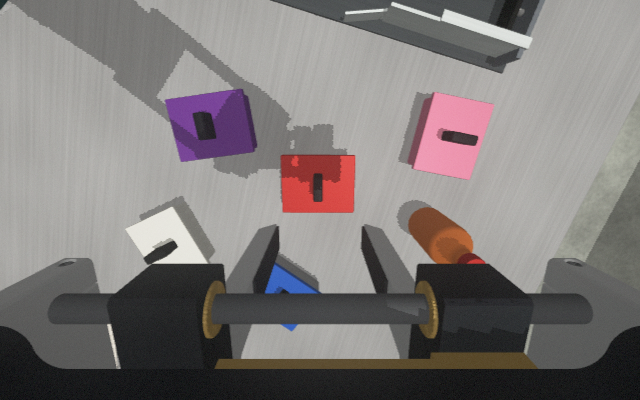

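The wrist view shows the red tin's lid at (317,184) with its fin at (318,188), lying lengthwise along the closing line. The pink tin (455,135), purple tin (210,125) and bottle (440,235) are clear of the fingers.

```bash
python3 - <<'E'
from h import *
from bench import robot
print(delta(robot.get_obs(),[.5425,-.1775,.051],105))
E
```

```text
(array([-0.0036, -0.0026,  0.1894]), np.float64(0.004))
```

>>> carry_out(steps=[[[-0.003, -0.002, 0.05], 0, -0.2], [[-0.003, -0.002, 0.1], 0, -0.2], [[-0.003, -0.002, 0.14], 0, -0.2], [[-0.003, -0.002, 0.165], 0, -0.2], [[-0.003, -0.002, 0.18], 0, -0.2], [[-0.003, -0.002, 0.188], 0, -0.2], [[-0.003, -0.002, 0.188], 0, -0.2], [[-0.003, -0.002, 0.188], 0, -0.2]])

```text
time: 3.02
tool_pos: [0.5442, -0.1783, 0.0539]
ee_rot: [3.14, 0.001, 1.832]
wrist_force: [0.4, 0.1, -0.0]
width: 0.0567
finger_force: 0.0
```

>>> carry_out(steps=[[[0, 0, 0.004], 0, -0.2], [[0, 0, 0.004], 0, -0.2], [[0, 0, 0.004], 0, 1], [[0, 0, 0.004], 0, 1], [[0, 0, 0.004], 0, 1], [[0, 0, 0.004], 0, 1], [[0, 0, 0.004], 0, 1], [[0, 0, 0.004], 0, 1]])

```text
time: 4.03
tool_pos: [0.5426, -0.1782, 0.0484]
ee_rot: [-3.14, -0.0, 1.832]
wrist_force: [-3.8, -1.4, 1.6]
width: 0.0117
finger_force: 30.0
```

>>> carry_out(steps=[[[0, 0, -0.01], 0, 1], [[0, 0, -0.03], 0, 1], [[0, 0, -0.06], 0, 1], [[0, 0, -0.1], 0, 1], [[0, 0, -0.1], 0, 1]])

```text
time: 4.65
tool_pos: [0.5459, -0.1787, 0.1523]
ee_rot: [3.134, 0.005, 1.833]
wrist_force: [0.3, 0.6, -5.0]
width: 0.0117
finger_force: 30.0
```

```bash
python3 - <<'E'
from h import *
from bench import robot
o=robot.get_obs(); print(o["tool_pos"],o["wrist_force"],o["width"])
print(delta(o,[.40,.097,.149],89.2))
E
```

```text
[ 0.54592142 -0.17872554  0.15232913] [ 0.31097011  0.55825337 -5.02771391] 0.011730349360508699
(array([ 0.3041, -0.0696,  0.0013]), np.float64(1.58))
```

>>> carry_out(steps=[[[0.04, -0.009, 0], 0.3, 1], [[0.09, -0.021, 0], 0.6, 1], [[0.14, -0.032, 0], 0.9, 1], [[0.19, -0.044, 0], 1.2, 1], [[0.24, -0.055, 0], 1.4, 1], [[0.28, -0.064, 0], 1.58, 1], [[0.304, -0.07, 0], 1.58, 1], [[0.304, -0.07, 0], 1.58, 1], [[0.304, -0.07, 0], 1.58, 1]])

```text
time: 5.78
tool_pos: [0.3968, 0.0971, 0.1471]
ee_rot: [-3.14, 0.001, 1.557]
wrist_force: [0.1, 0.4, -5.4]
width: 0.0118
finger_force: 30.0
```

```bash
python3 - <<'E'
from h import *
from bench import robot
o=robot.get_obs(); print(o["tool_pos"],o["ee_rot"])
s=robot.snapshot("wrist"); np.savez("w2.npz",**s); cv2.imwrite("pics/w2.png",s["image"][:,:,::-1])
s=robot.snapshot("scene"); np.savez("s2.npz",**s); cv2.imwrite("pics/s2.png",s["image"][:,:,::-1])
E
```

```text
[0.39677171 0.09714841 0.14712152] [-3.13992291e+00  6.73903622e-04  1.55657386e+00]
```

View pics/w2.png

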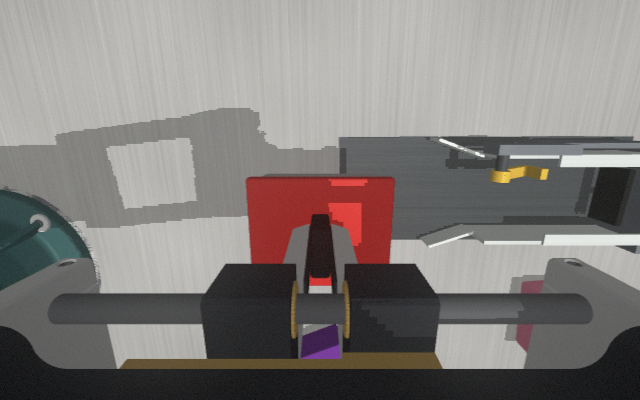

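The wrist view shows the held tin's lid at (320,220), level and straight. Ahead of it are the plate edges (rows 137 and 240), the white guides (rows 160 and 240, columns 545–640) and the yellow catch (520,175).

```bash
python3 - <<'E'
from h import *
s=dict(np.load("w2.npz")); P=cloud(s); H=hsv(s); v,u=np.mgrid[:400,:640]; ok=s["z_map"]>0
G=s["image"].mean(2)
pl=ok&(abs(P[...,2]-.004)<.004)&(G<110)&(u>343)&(v<255)&(v>120)
for lo,hi in((350,435),(560,630)):
  E=np.array([(c,np.where(pl[:,c])[0].min()-.5) for c in range(lo,hi,3)]); w=ray(s,E,.004); p=np.polyfit(w[:,0],w[:,1],1); print("left edge slope,y@.45,y@.65",p[0],np.polyval(p,[.45,.65]))
E=np.array([(c,np.where(pl[:,c])[0].max()+.5) for c in range(398,420,2)]);w=ray(s,E,.004);print("right edge",w[[0,-1],:2],np.median(w[:,1]))
E=np.array([(np.where(pl[r])[0].min()-.5,r) for r in range(142,172,3)]);w=ray(s,E,.004);print("front x",w[[0,-1],:2],np.median(w[:,0]))
wh=ok&(G>170)&(P[...,2]>.049)&(P[...,2]<.058)&(u>480)
for n,a in(("L",wh&(v<200)),("R",wh&(v>=200))):
  q=P[a]; print(n,len(q),rect(q),q.min(0),q.max(0))
  for x0 in np.arange(.52,.66,.02):
    k=q[(q[:,0]>x0)&(q[:,0]<x0+.02)]
    if len(k): print("  x",round(x0,2),"y",k[:,1].min().round(4),k[:,1].max().round(4))
red=ok&((H[...,0]<6)|(H[...,0]>174))&(H[...,1]>130)&(P[...,2]>.12)&(P[...,2]<.16)
q=P[red]; print("lid z",np.median(q[:,2])); z=np.median(q[:,2])
E=np.array([(c,np.where(red[:,c])[0].min()-.5) for c in range(252,390,6)]);w=ray(s,E,z);p=np.polyfit(w[:,0],w[:,1],1);print("lid back edge slope",p[0],"y mid",np.median(w[:,1]))
for f in("min","max"):
  E=np.array([(getattr(np.where(red[r])[0],f)()+(-.5 if f=="min" else .5),r) for r in range(184,260,4)]);w=ray(s,E,z);p=np.polyfit(w[:,1],w[:,0],1);print(f,p[0],np.median(w[:,0]))
Y=ok&(H[...,0]>18)&(H[...,0]<35)&(H[...,1]>150)&(u>480)&(u<560)&(v<190);q=P[Y];print("catch",q.min(0),q.max(0))
E
```

```text
left edge slope,y@.45,y@.65 -0.014224965989905428 [0.15800939 0.15516439]
left edge slope,y@.45,y@.65 -0.01693549573131589 [0.15874517 0.15535807]
right edge [[0.49127775 0.03430981]
 [0.51597375 0.03398664]] 0.03414820961689721
front x [[0.42309051 0.15232074]
 [0.42330887 0.12162809]] 0.4231983769114372
L 1114 (array([643.2, 134.5]), 11.6, 125.4, 89.6) [0.58049854 0.12823993 0.05095397] [0.70583079 0.14002027 0.05747411]
  x 0.58 y 0.1371 0.1395
  x 0.6 y 0.1368 0.14
  x 0.62 y 0.1291 0.14
  x 0.64 y 0.1289 0.1398
  x 0.66 y 0.1285 0.1397
R 1228 (array([649.5,  52. ]), 12.9, 163.8, 89.0) [0.56753022 0.04410163 0.05065987] [0.73128449 0.05833965 0.05739367]
  x 0.56 y 0.047 0.0511
  x 0.58 y 0.0467 0.0511
  x 0.6 y 0.0474 0.0506
  x 0.62 y 0.0465 0.0583
  x 0.64 y 0.0461 0.0582
  x 0.66 y 0.0456 0.058
lid z 0.14339581641489016
lid back edge slope -0.014971784479245848 y mid 0.13785753334438935
min 0.011543752889150351 0.346895114304194
max 0.011503375672339273 0.445403456652396
catch [0.55356673 0.11782343 0.04087619] [0.6127091  0.12855423 0.07901437]
```

>>> carry_out(steps=[[[0, 0.03, 0], 0, 1], [[-0.001, 0.06, 0], 0, 1], [[-0.001, 0.079, 0.02], 0, 1], [[-0.001, 0.079, 0.05], 0, 1], [[-0.001, 0.079, 0.07], 0, 1], [[-0.001, 0.079, 0.083], 0, 1], [[-0.001, 0.079, 0.088], 0, 1], [[-0.001, 0.079, 0.088], 0, 1], [[-0.001, 0.079, 0.088], 0, 1]])

```text
time: 7.0
tool_pos: [0.477, 0.0955, 0.0616]
ee_rot: [3.139, -0.0, 1.557]
wrist_force: [0.6, -0.1, -4.6]
width: 0.0117
finger_force: 30.0
```

>>> carry_out(steps=[[[0, 0, 0.004], 0, 1], [[0, 0, 0.007], 0, 1], [[0, 0, 0.008], 0, 1], [[0, 0, 0.008], 0, 1]])

```text
time: 7.5
tool_pos: [0.476, 0.0955, 0.0528]
ee_rot: [-3.141, -0.0, 1.557]
wrist_force: [-1.9, 0.1, -2.5]
width: 0.0117
finger_force: 30.0
```

>>> carry_out(steps=[[[0, 0, 0.001], 0, 1], [[0, 0, 0.001], 0, 1]])

```text
time: 7.75
tool_pos: [0.4761, 0.0953, 0.0527]
ee_rot: [3.141, 0.0, 1.557]
wrist_force: [-4.1, -2.3, 5.9]
width: 0.0119
finger_force: 30.0
```

```bash
python3 - <<'E'
from h import *
from bench import robot
s=robot.snapshot("wrist"); P=cloud(s); H=hsv(s); v,u=np.mgrid[:400,:640]; ok=s["z_map"]>0; G=s["image"].mean(2)
np.savez("w3.npz",**s)
red=ok&((H[...,0]<6)|(H[...,0]>174))&(H[...,1]>130)&(P[...,2]>.035)&(P[...,2]<.06)&(v>120)
E=np.array([(c,np.where(red[:,c])[0].min()-.5) for c in range(262,382,6)]);w=ray(s,E,.049);p=np.polyfit(w[:,0],w[:,1],1);print("lid left edge slope",p[0],"y",np.median(w[:,1]),"x",w[[0,-1],0])
pl=ok&(abs(P[...,2]-.004)<.004)&(G<110)&(v<260)&(v>100)
E=[(c,np.where(pl[:,c])[0].min()-.5) for c in range(270,380,6)];w=ray(s,E,.004);p=np.polyfit(w[:,0],w[:,1],1);print("plate left",p,np.polyval(p,.475))
wh=ok&(G>170)&(P[...,2]>.049)&(P[...,2]<.058)&(u>380)
for n,a in(("L",wh&(v<200)),("R",wh&(v>=200))):
  q=P[a]
  for x0 in np.arange(.56,.72,.03):
    k=q[(q[:,0]>x0)&(q[:,0]<x0+.02)]
    if len(k): print(n,"x",round(x0,2),"y",k[:,1].min().round(4),k[:,1].max().round(4))
E
```

```text
lid left edge slope -0.014098803416186976 y 0.13604818374845468 x [0.43758556 0.51305715]
plate left [-0.00508032  0.16013144] 0.15771828435233465
L x 0.56 y 0.1375 0.1382
L x 0.59 y 0.1212 0.1381
L x 0.62 y 0.1284 0.1382
L x 0.65 y 0.1281 0.1403
L x 0.68 y 0.1282 0.1338
R x 0.56 y 0.0498 0.0518
R x 0.59 y 0.0496 0.0518
R x 0.62 y 0.0492 0.059
R x 0.68 y 0.0539 0.0582
```

>>> carry_out(steps=[[[0, 0, -0.0007], 0, 1], [[0, 0.006, -0.0007], 0, 1], [[0, 0.012, -0.0007], 0, 1], [[0, 0.018, -0.0007], 0, 1], [[0, 0.024, -0.0007], 0, 1], [[0, 0.03, -0.0007], 0, 1], [[0, 0.036, -0.0007], 0, 1], [[0, 0.042, -0.0007], 0, 1]])

```text
time: 8.8
tool_pos: [0.517, 0.0952, 0.0527]
ee_rot: [-3.139, -0.001, 1.557]
wrist_force: [-7.4, -0.9, 7.1]
width: 0.0118
finger_force: 30.0
```

>>> carry_out(steps=[[[0, 0, -0.001], 0, 1], [[0, 0.005, -0.001], 0, 1], [[0, 0.01, -0.001], 0, 1], [[0, 0.015, -0.001], 0, 1], [[0, 0.02, -0.001], 0, 1]])

```text
time: 9.43
tool_pos: [0.5375, 0.0945, 0.0528]
ee_rot: [-3.139, 0.0, 1.557]
wrist_force: [-4.9, -0.1, 1.3]
width: 0.0116
finger_force: 30.0
```

>>> carry_out(steps=[[[0, 0.005, 0], 0, 1], [[0, 0.01, 0], 0, 1], [[0, 0.015, 0], 0, 1], [[0, 0.02, 0], 0, 1], [[0, 0.025, 0], 0, 1], [[0, 0.03, 0], 0, 1]])

```text
time: 10.18
tool_pos: [0.5688, 0.0941, 0.0529]
ee_rot: [3.141, 0.0, 1.556]
wrist_force: [-0.8, -0.5, -4.8]
width: 0.012
finger_force: 30.0
```

```bash
python3 - <<'E'
from h import *
from bench import robot
s=robot.snapshot("wrist"); cv2.imwrite("pics/w4.png",s["image"][:,:,::-1]); o=robot.get_obs(); print(o["wrist_force"],o["wrist_torque"])
E
```

```text
[ 0.39456854  0.96972506 -4.915743  ] [-0.03251903  0.04528014  0.00559511]
```

View pics/w4.png

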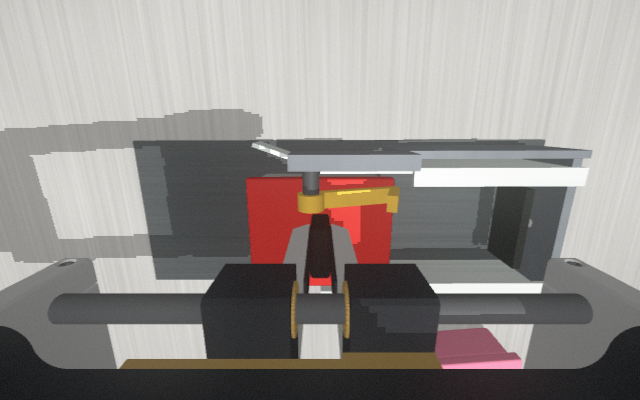

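The tin is in the mouth, with the yellow catch (350,198) riding on its lid. The tin sits between the guides and is clear of them.

>>> carry_out(steps=[[[0, 0, 0.0008], 0, 1], [[0, 0.005, 0.0008], 0, 1], [[0, 0.01, 0.0008], 0, 1], [[0, 0.015, 0.0008], 0, 1], [[0, 0.02, 0.0008], 0, 1], [[0, 0.024, 0.0008], 0, 1]])

```text
time: 10.98
tool_pos: [0.5922, 0.0939, 0.0528]
ee_rot: [-3.141, -0.0, 1.557]
wrist_force: [-5.0, -0.4, 2.9]
width: 0.0119
finger_force: 30.0
```

>>> carry_out(steps=[[[0, 0.004, -0.0003], 0, 1], [[0, 0.008, -0.0003], 0, 1], [[0, 0.012, -0.0003], 0, 1], [[0, 0.016, -0.0003], 0, 1], [[0, 0.02, -0.0003], 0, 1], [[0, 0.024, -0.0003], 0, 1], [[0, 0.028, -0.0003], 0, 1], [[0, 0.032, -0.0003], 0, 1]])

```text
time: 11.98
tool_pos: [0.6243, 0.0934, 0.0528]
ee_rot: [-3.141, -0.0, 1.557]
wrist_force: [-5.7, 0.7, 1.0]
width: 0.012
finger_force: 30.0
```

>>> carry_out(steps=[[[0, 0.002, 0], 0, 1], [[0, 0.004, 0], 0, 1], [[0, 0.006, 0], 0, 1], [[0, 0.008, 0], 0, 1], [[0, 0.01, 0], 0, 1], [[0, 0.012, 0], 0, 1]])

```text
time: 12.72
tool_pos: [0.6361, 0.0932, 0.0528]
ee_rot: [-3.141, -0.0, 1.557]
wrist_force: [-5.5, -0.4, 1.7]
width: 0.0121
finger_force: 30.0
```

>>> carry_out(steps=[[[0, 0.0015, 0], 0, 1], [[0, 0.003, 0], 0, 1], [[0, 0.0045, 0], 0, 1], [[0, 0.006, 0], 0, 1]])

```text
time: 13.22
tool_pos: [0.6421, 0.0931, 0.0528]
ee_rot: [-3.141, -0.0, 1.557]
wrist_force: [-5.0, 0.4, 1.8]
width: 0.0119
finger_force: 30.0
```

>>> carry_out(steps=[[[0, 0.0015, 0], 0, 1], [[0, 0.003, 0], 0, 1], [[0, 0.004, 0], 0, 1], [[0, 0.005, 0], 0, 1]])

```text
time: 13.72
tool_pos: [0.6471, 0.0931, 0.0528]
ee_rot: [-3.141, -0.0, 1.557]
wrist_force: [-5.8, 0.4, 1.2]
width: 0.0119
finger_force: 30.0
```

>>> carry_out(steps=[[[0, 0.0015, 0], 0, 1], [[0, 0.003, 0], 0, 1], [[0, 0.004, 0], 0, 1], [[0, 0.005, 0], 0, 1]])

```text
time: 14.22
tool_pos: [0.6521, 0.093, 0.0528]
ee_rot: [-3.141, -0.0, 1.557]
wrist_force: [-5.2, -0.6, 3.3]
width: 0.0118
finger_force: 30.0
```

>>> carry_out(steps=[[[0, 0.0015, 0], 0, 1], [[0, 0.003, 0], 0, 1], [[0, 0.004, 0], 0, 1]])

```text
time: 14.6
tool_pos: [0.6561, 0.0929, 0.0528]
ee_rot: [-3.141, -0.0, 1.557]
wrist_force: [-5.8, 0.1, 2.0]
width: 0.0117
finger_force: 30.0
```

>>> carry_out(steps=[[[0, 0.0015, 0], 0, 1], [[0, 0.003, 0], 0, 1], [[0, 0.004, 0], 0, 1]])

```text
time: 14.98
tool_pos: [0.6601, 0.0929, 0.0528]
ee_rot: [-3.141, -0.0, 1.557]
wrist_force: [-4.7, -0.5, 2.1]
width: 0.0117
finger_force: 30.0
```

>>> carry_out(steps=[[[0, 0.0015, 0], 0, 1], [[0, 0.003, 0], 0, 1]])

```text
time: 15.22
tool_pos: [0.6615, 0.0929, 0.0529]
ee_rot: [-3.137, -0.0, 1.557]
wrist_force: [-11.0, 0.2, 6.3]
width: 0.0121
finger_force: 30.0
```

The wrist force rose from about 5 to 11 N at tool x ≈ 0.661, so the tin has met the buffer. I'll press in gently from here.

>>> carry_out(steps=[[[0, 0.001, 0], 0, 1], [[0, 0.002, 0], 0, 1], [[0, 0.003, 0], 0, 1], [[0, 0.004, 0], 0, 1], [[0, 0.005, 0], 0, 1], [[0, 0.005, 0], 0, 1]])

```text
time: 15.98
tool_pos: [0.665, 0.0929, 0.053]
ee_rot: [-3.134, 0.0, 1.557]
wrist_force: [-12.8, 0.0, 7.3]
width: 0.0118
finger_force: 30.0
```

>>> carry_out(steps=[[[0, 0.001, 0], 0, 1], [[0, 0.002, 0], 0, 1], [[0, 0.002, 0], 0, 1]])

```text
time: 16.35
tool_pos: [0.6665, 0.0929, 0.0531]
ee_rot: [-3.133, 0.0, 1.557]
wrist_force: [-14.9, 0.1, 7.1]
width: 0.0121
finger_force: 30.0
```

>>> carry_out(steps=[[[0, 0.001, -0.0003], 0, 1], [[0, 0.002, -0.0003], 0, 1], [[0, 0.002, -0.0003], 0, 1]])

```text
time: 16.73
tool_pos: [0.6681, 0.0928, 0.0531]
ee_rot: [-3.132, 0.0, 1.557]
wrist_force: [-15.6, 0.0, 7.4]
width: 0.0118
finger_force: 30.0
```

```bash
cat > look.py <<'E'
from h import *
from bench import robot
s=robot.snapshot("wrist"); P=cloud(s); H=hsv(s); v,u=np.mgrid[:400,:640]
Y=(s["z_map"]>0)&(H[...,0]>18)&(H[...,0]<35)&(H[...,1]>150)&(v<250)&(u<450)&(P[...,2]>.02)&(P[...,2]<.1)
q=P[Y]; print("yellow x",q[:,0].min(),q[:,0].max(),"z",np.percentile(q[:,2],[2,50,98])); k=q[q[:,0]>q[:,0].max()-.01]; print("nose z",np.median(k[:,2]),k[:,2].min())
red=(s["z_map"]>0)&((H[...,0]<6)|(H[...,0]>174))&(H[...,1]>130)&(abs(P[...,2]-.049)<.008)&(u<450)&(v>140)
print("lid x",P[red][:,0].min(),P[red][:,0].max()); o=robot.get_obs(); print(o["tool_pos"],o["wrist_force"])
import sys; cv2.imwrite(f"pics/{sys.argv[1]}.png",s["image"][100:300,120:520,::-1])
E
python3 look.py a1
```

```text
yellow x 0.5551860996117627 0.620407218910526 z [0.05556234 0.0663771  0.07829468]
nose z 0.06735668368480766 0.052083413995579565
lid x 0.6169974616956516 0.7185608508232475
[0.66804693 0.0928433  0.05307831] [-14.62538927  -0.49482711   7.49723004]
```

Not dropped yet: the catch's nose is still on the lid, a few mm from the rear edge. Pushing on.

>>> carry_out(steps=[[[0, 0.001, 0], 0, 1], [[0, 0.002, 0], 0, 1], [[0, 0.002, 0], 0, 1]])

```text
time: 17.15
tool_pos: [0.6697, 0.0928, 0.0532]
ee_rot: [-3.131, 0.0, 1.557]
wrist_force: [-14.6, -1.0, 8.0]
width: 0.0115
finger_force: 30.0
```

```bash
python3 look.py a2
```

```text
yellow x 0.5560427309994138 0.6132140229805099 z [0.04134083 0.06062423 0.07829902]
nose z 0.056873450093342284 0.03577011187974406
lid x 0.6186673541274756 0.7200502779295135
[0.669709   0.09281627 0.05313511] [-16.00333108  -0.11428121   8.00887632]
```

The catch has dropped: its nose is back at x 0.613, with its lowest point at about z 0.036, as it hung at the start. I'll ease back a little and open the fingers partway.

>>> carry_out(steps=[[[0, 0, 0], 0, 1], [[0, 0, 0], 0, 1], [[0, -0.001, -0.0005], 0, 1], [[0, -0.002, -0.0005], 0, 1], [[0, -0.002, -0.0005], 0.0, 0.4], [[0, -0.002, -0.0005], 0.0, 0.4], [[0, -0.002, -0.0005], 0.0, 0.4], [[0, -0.002, -0.0005], 0.0, 0.4]])

```text
time: 18.2
tool_pos: [0.6714, 0.0926, 0.0526]
ee_rot: [-3.14, 0.0, 1.556]
wrist_force: [-6.1, 0.1, 0.3]
width: 0.0281
finger_force: 2.8
```

```bash
python3 look.py a3
```

```text
yellow x 0.5563246487732506 0.6130401861207208 z [0.04374865 0.06107558 0.07831147]
nose z 0.06028388965163142 0.036116809393498324
lid x 0.612478153730279 0.7137023140083756
[0.67141419 0.0926361  0.05255211] [-5.49327204  0.09036811 -0.45878734]
```

View pics/a3.png

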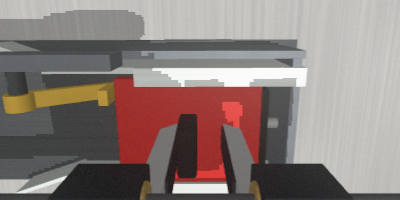

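The catch nose at crop (105,97) stands behind the lid's rear edge. The rear finger still rests on the fin at crop (185,145), so I'll move back 6 mm to centre, then rise.

>>> carry_out(steps=[[[0, -0.002, 0], 0, 0.4], [[0, -0.004, 0], 0, 0.4], [[0, -0.006, 0], 0, 0.4], [[0, -0.006, 0], 0, 0.4]])

```text
time: 18.75
tool_pos: [0.6666, 0.0927, 0.054]
ee_rot: [3.14, -0.0, 1.557]
wrist_force: [-1.0, 1.2, -0.1]
width: 0.0281
finger_force: 0.0
```

```bash
python3 look.py a4
```

```text
yellow x 0.556026146633161 0.6130309417212387 z [0.04371856 0.06092979 0.07834952]
nose z 0.06015605653942922 0.035789926744885944
lid x 0.6122918866702578 0.7135626457624997
[0.666527   0.09270855 0.05389499] [ 0.05236743 -0.45785276 -0.34674173]
```

Free now. Rising straight up.

>>> carry_out(steps=[[[0, 0, -0.01], 0, 0.4], [[0, 0, -0.03], 0, 0.4], [[0, 0, -0.06], 0, 0.4], [[0, 0, -0.11], 0, 0.4], [[0, 0, -0.15], 0, 0.4], [[0, 0, -0.15], 0, 0.4], [[0, 0, -0.15], 0, 0.4]])

```text
time: 19.68
tool_pos: [0.666, 0.0927, 0.2036]
ee_rot: [3.141, -0.0, 1.557]
wrist_force: [0.2, -0.4, -0.4]
width: 0.0281
finger_force: 0.0
```

```bash
python3 look.py a5; python3 -c "
from bench import robot; import cv2
cv2.imwrite('pics/s9.png',robot.snapshot('scene')['image'][:,:,::-1])"
```

```text
yellow x 0.5568720280870921 0.612478090709612 z [0.0433532  0.06044522 0.07864995]
nose z 0.06105182089708307 0.04145031549976219
lid x 0.6119543989914098 0.7131976260591999
[0.66542445 0.09267831 0.20210311] [-0.03475251 -0.27426953 -0.54020205]
```

View pics/s9.png

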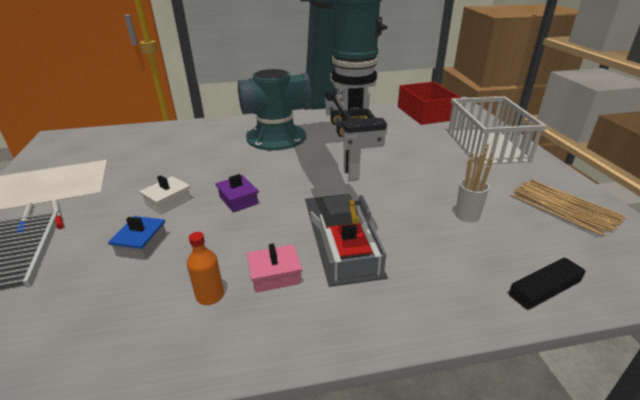

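The red tin sits in the holder at (348,238) with the catch (354,210) behind it. The gripper is clear and the bystanders haven't moved.

```bash
python3 -c "
from bench import robot; print(robot.close_job())"
```

```text
the job is handed in; nothing more can be done
None
```

The red tin is in the holder with the yellow catch down behind it, let go and at rest. The wrist force peaked at about 16 N in the readings, the bystanders look unmoved, and I handed the job in at about 20 s, though it returned no verdict.

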